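# Tip a base plate over onto the jig plate and slide it home

## Task

The loose grey base plate lies on the bench with its counterbored face up, in front of the jig plate. Without picking it up, push it against the near edge of the jig plate, tip it up against that edge and over, so that it comes down counterbored face down on the jig plate, and then push it along until its long edge sits flat against the jig's back fence. Leave the brass bush, the tube block and the tube stub beside it where they stand.

Things in the scene. Friction and masses are not known exactly. Their poses are not given: they have to be found in the camera images.
- plate: Loose flat grey aluminium plate, 80 mm (own x) by 100 mm (own y) by 10 mm thick (own z), about 0.15 to 0.3 kg. Its outer 2 mm all round is 6 mm thick, stepped back 2 mm on both faces. Origin at its very centre. Own z points out of the counterbored face (four 14 mm counterbores; the other face shows only four 7 mm holes). Starts flat on the bench, z up, own x within 0.2 rad of the jig's x.
- jig: Fixed aluminium jig plate, 15 mm thick, 180 mm deep (x) by 280 mm wide (y). Origin at bench height under the place where a plate home against the fence has its centre; own x points level from near edge to fence, y left, z up. The near edge is a plain upright step at own x = -80 mm. Two open toggle clamps, 110 mm high, stand at the back at own y = -112 and +112 mm, own x from 20 mm on.
- jig_edge (a point): Middle of the upper near edge of the jig plate (own x = -80 mm, 15 mm above the bench); axes as the jig.
- jig_fence (a point): Foot of the back fence's face, in its middle, on the jig plate's top (own x = +40 mm, 15 mm above the bench); axes as the jig. The fence is a straight steel bar 170 mm long (y), 20 mm deep, 20 mm high above the jig plate. The flat between near edge and fence is 120 mm deep.
- edge_far (a point): Middle of the plate's long edge at own x = +40 mm, half-way up the thickness: the edge that faces the jig plate at the start, roughly 20 to 40 mm from its near edge.
- edge_near (a point): Middle of the plate's opposite long edge, own x = -40 mm, half-way up the thickness. With the far edge stopped by the jig plate, fingertips low at this edge, pressing level with about 8 N and moving up, carry it up with them by friction; once it leans well up, the level push alone tips it on. Past upright it falls over by itself.
- edge_left (a point): Middle of the plate's short edge at its own y = +50 mm, half-way up the thickness.
- edge_right (a point): Middle of the plate's short edge at its own y = -50 mm, half-way up the thickness.
- bush: Loose brass flanged bush, 24 mm flange, 16 mm barrel, 30 mm high, standing on the jig plate near its right end (jig y about -118 mm). Origin at the centre of its underside. Not to be disturbed.
- tube_block: Loose aluminium tube clamping block, 50 x 35 x 26 mm with a half-round groove, on the bench to the left of the plate. Origin at the centre of its underside. Not to be disturbed.
- tube_stub: Loose upright steel tube offcut, 32 mm diameter, 70 mm high, on the bench to the right of the plate. Origin at the centre of its underside. Not to be disturbed.
Not all that is in view belongs to the job. What is meant by the plate is not purple or turquoise, and is the smaller of those in its own colour.

How it is judged (in metres and radians):
On the way, in this order (a step that is already met when the one before it is completed fails the run):
1. the plate is tipped up, its far long edge still down at the jig plate's near edge (angle between plate's own z axis and vertical between 0.6 and 2 rad and x of edge_far in the frame of jig between -0.11 and -0.06 m and height (world z) of edge_far below 0.03 m), for 0.05 s.
2. the plate has gone over and lies counterbored face down on the jig plate (angle between plate's own z axis and vertical above 3 rad and z of plate in the frame of jig between 0.017 and 0.023 m and x of plate in the frame of jig above -0.08 m), for 0.2 s.
At the end, for the whole second after the job is handed in: The plate lies at rest, flat on the jig plate's top, counterbored face down, its long edge within 3 mm of the fence and parallel to it within about 3 degrees, and its centre within 80 mm of the jig's centre line (angle between plate's own z axis and vertical above 3.05 rad and z of plate in the frame of jig between 0.018 and 0.022 m and x of plate in the frame of jig between -0.003 and 0.003 m and y of plate in the frame of jig between -0.08 and 0.08 m and angle between the x axis of plate and the x axis of jig, either way round below 0.05 rad and linear speed of plate below 0.01 m/s); the robot touches nothing.
It fails at once if the plate is lifted clear: all four of its edges more than 35 mm above the bench at once (height (world z) of each of edge_far, edge_near, edge_left, edge_right above 0.035 m).
It fails at once if the bush, the tube block or the tube stub is moved more than 15 mm (distance of any of bush, tube_block, tube_stub from where it was at the start of the episode above 0.015 m).
It also fails if it takes over 64 s, if anything falls off the work surface, if the arm or the gripper's body presses on something with over 40 N, if the wrist force passes 120 N, or if a joint passes its speed limit or range.

## Robot

A 6-joint arm with a two-finger parallel gripper is mounted at the origin on the work surface. World frame = base frame: x ahead of the robot, y to its left, z up, the work surface at z = 0. Lengths are in m, angles in degrees, forces in N, time in s.
With the tool pointing down it reaches from about 0.25 to 0.775 m from the base axis. Payload 4 kg.
Tool frame: the origin (TCP) lies midway between the tips of the shut fingers; the grasp point (between the pads) lies 19 mm behind it (ctrl.grip_depth is the distance from the TCP to the grasp point, in m); z points along the fingers, y is the line along which they close (so a half turn about z gives the same grasp; the last joint's range is limited). The gripper opens to 94 mm and grips with 3 to 60 N. Pads are 16 mm wide; open, the fingers measure 119 mm over their backs; the gripper's body (75 mm by 177 mm) begins 78 mm behind the grasp point.
Start: joints at [-77.584, 4.996, 78.535, -0, 96.463, -5.907], TCP at [0.173, -0.522, 0.206] pointing down, gripper open.
Joint ranges: [-177.83, 177.83], [-43.37, 116.18], [15.69, 146.23], [-61.86, 241.86], [9.47, 152.12], [-147.06, 147.06]. Speed limits (degrees/s): [159.86, 159.86, 180, 180, 180, 180].

## Interface

Orientations are given as [roll, pitch, yaw] about the fixed x, y, z axes, in that order (R = Rz(yaw) Ry(pitch) Rx(roll)).
In Python, from rig import ctrl gives the robot as it stands.
- The arm moves only by the tool servo_tool, never from a script. Its argument "targets" is a list that holds one entry, the list of rows, each a list of 4 numbers: the shift along the tool's x, y, z in m, then the turn about the tool's z in degrees. A call has exactly 10 rows; each row shifts and turns the commanded pose from where the row before left it, along the tool's axes as they then stand; what a row does not reach is not made up. A row lasts 1/10 s, in which the tool goes at most 50 mm and 8.59 degrees, less where a joint would pass 70% of its speed; a pose out of reach is approached as far as the arm can. A call with a gripper value outside its range is refused whole. "gripper" is the finger opening in m, from 0 to 0.094, set as the call begins (left out, the last holds). The fingers move at their own pace and stop on an object; "newtons" is the grip in N (left out, the last holds). Time passes only in rows, so rows that do not move let the fingers close, or fill a call up. It gives the time, the measured TCP pose, the force, the opening and the grip force at its end, in the units of the state.
- ctrl.get_state(): the state, without advancing time (a new reading comes with each control period).
- ctrl.camera(name): name is "scene" or "top" or "wrist"; returns a dict with "image" (480x640x3 uint8, blue, green, red), "mtx" (3x3 intrinsics, pixels), "rvec" (rotation vector, rad) and "tvec" (3), from world to camera coordinates, as OpenCV has them. Camera axes: x right, y down, z forward; pixel columns grow to the right and rows downward; lengths in m; the calibration is good to about 2 mm. A picture is of the moment at which its call begins. There is no depth.
- ctrl.sign_off(): hands the job in; it is judged then, once.
The state is a dict: "t": time; "joint_positions": joint angles; "qvel": joint speeds; "joint_efforts": joint torques, N m; "ee_pos": TCP position; "tcp_rot": TCP orientation; "force": force on the tool from outside, world axes, zero at the start; "torque": the same for the moment, N m; "finger_gap": opening from 0.0 (shut) to 1.0 (fully open); "gripper_force": force on a finger pad.
Only numpy, scipy, OpenCV 4.12 (cv2) and the standard library are available. Lean on these libraries where they do the work, as an engineer would, in place of code of your own. Each camera call takes 0.05 s, during which the arm holds its last target. There are 200 camera calls.

## Working session

There is one attempt and no reset: what is moved stays moved. The work goes in short steps, Python scripts to look and compute and a tool call to move; the robot and the scene stay as the last step left them, time stands still between calls to the robot, and variables do not carry over. Pictures are saved under pics/ and viewed, at most 11 in all, crops included, and the job is handed in when it is done.

Besides the shell and the picture viewer there is one more tool, called as name([rows], argument=value, ...), one row to a line, values as JSON. servo_tool: Moves the arm, as the interface text tells. Its arguments: {"type":"object","properties":{"targets":{"type":"array"},"gripper":{"type":"number"},"newtons":{"type":"number"}},"required":["targets"]}

```bash
ls; mkdir -p pics; python3 - <<'E'
from rig import ctrl
import cv2,numpy as np
for n in("top","scene"):
    c=ctrl.camera(n);cv2.imwrite(f"pics/{n}0.png",c["image"])
    R=cv2.Rodrigues(c["rvec"])[0];print(n,c["mtx"].round(1).tolist(),(-R.T@c["tvec"].ravel()).round(3),R.round(2).tolist())
print(ctrl.get_state())
E
```

```text
pics
top [[442.3, 0.0, 315.3], [0.0, 442.3, 237.4], [0.0, 0.0, 1.0]] [0.373 0.031 0.836] [[-0.0, -1.0, 0.04], [-0.99, -0.0, -0.17], [0.17, -0.04, -0.99]]
scene [[502.9, 0.0, 324.7], [0.0, 502.9, 230.6], [0.0, 0.0, 1.0]] [ 0.864 -0.496  0.489] [[0.8, 0.59, 0.02], [0.37, -0.47, -0.8], [-0.46, 0.65, -0.6]]
{'t': 0.1, 'joint_positions': array([-7.75832897e+01,  5.03526173e+00,  7.86133176e+01,  9.10022208e-04,
        9.64630306e+01, -5.90779210e+00]), 'qvel': array([ 0.14507839, -0.06810381, -0.28263906, -0.00657026,  0.0144557 ,
        0.09334223]), 'joint_efforts': array([ 2.17632296e-03, -3.41250193e+01, -3.03302264e+01,  7.20325112e-02,
        3.03418993e-02, -1.00432935e-04]), 'ee_pos': array([ 0.17281099, -0.52164105,  0.20444203]), 'tcp_rot': array([-1.79889076e+02, -1.23873848e-02,  1.83245920e+01]), 'force': array([ 0.41221866, -0.46025733, -0.37432912]), 'torque': array([-0.01284799, -0.0127915 ,  0.01058968]), 'gripper_force': 0.0, 'finger_gap': 1.0010648252180236}
```

View pics/top0.png

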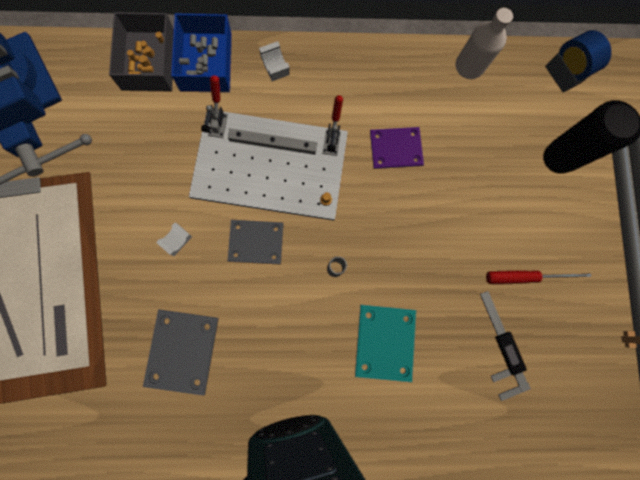

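View pics/scene0.png

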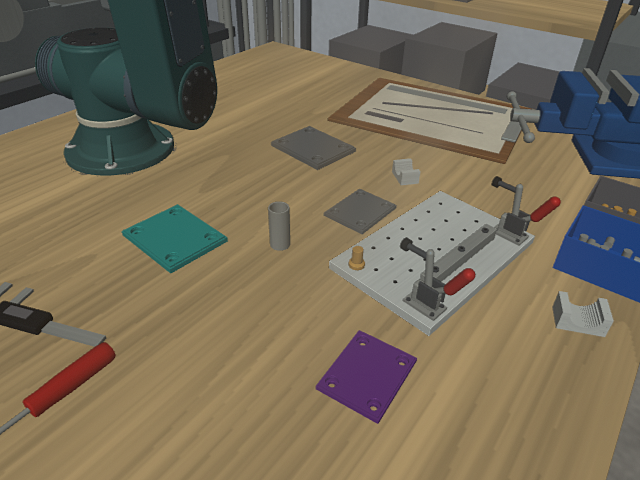

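The top view shows the small grey plate at about (256,242). The jig's near edge runs from (191,200) to (334,218). The stub is at (337,267), the block at (174,239) and the bush at (326,199). The larger grey plate at (181,352) is a decoy.

```bash
cat > h.py <<'E'
import cv2,numpy as np
from rig import ctrl
def ray(c,px,z):
    px=np.atleast_2d(np.float64(px)); R=cv2.Rodrigues(c["rvec"])[0]; C=-R.T@c["tvec"].ravel()
    u=cv2.undistortPoints(px.reshape(-1,1,2),c["mtx"],None).reshape(-1,2)
    d=np.c_[u,np.ones(len(u))]@R
    return C+d*((z-C[2])/d[:,2])[:,None]
def blob(mask,seed):
    n,l,s,_=cv2.connectedComponentsWithStats(mask.astype(np.uint8))
    k=l[seed[1],seed[0]]; m=(l==k).astype(np.uint8)
    return max(cv2.findContours(m,0,cv2.CHAIN_APPROX_NONE)[0],key=cv2.contourArea).reshape(-1,2),k
def rect(P):
    r=cv2.minAreaRect((P[:,:2]*1000).astype(np.float32)); return r, cv2.boxPoints(r).round(1).tolist()
E
python3 - <<'E'
from h import *
c=ctrl.camera("top");im=c["image"].astype(int)
g=im.max(2);sat=g-im.min(2)
print(im[250,256],im[242,240],im[170,240],im[225,300])
m=(sat<25)&(g>40)&(g<120)
k,_=blob(m,(256,250));print("plate",len(k),rect(ray(c,k,.010)))
m=(sat<30)&(g>130)
k,_=blob(m,(240,172));P=ray(c,k,.015);print("jig",rect(P))
# near edge: lowest mask pixel per column
xs=range(200,328,4);e=[(x,k[k[:,0]==x,1].max()+.5) for x in xs]
E=ray(c,e,.015)[:,:2];f=cv2.fitLine(E.astype(np.float32),cv2.DIST_HUBER,0,.001,.001).ravel();print("near",f)
print("corners",ray(c,[(191,200),(334,218)],.015).round(3).tolist())
print("stub,block",ray(c,[(337,267)],.035).round(3),ray(c,[(174,239)],.026).round(3))
print("bush",ray(c,[(326,199)],.04).round(3))
E
```

```text
[69 69 69] [73 74 71] [147 154 160] [ 74 112 145]
plate 181 (((504.5456237792969, 112.20161437988281), (98.32611846923828, 78.3129653930664), 87.00607299804688), [[462.8999938964844, 65.19999694824219], [541.0999755859375, 61.099998474121094], [546.2000122070312, 159.3000030517578], [468.0, 163.3000030517578]])
jig (((657.6242065429688, 87.51512908935547), (279.8189697265625, 178.8138885498047), 81.21102905273438), [[547.9000244140625, -37.099998474121094], [724.5999755859375, -64.4000015258789], [767.4000244140625, 212.10000610351562], [590.5999755859375, 239.39999389648438]])
near [0.15373185 0.9881126  0.57382697 0.12967138]
corners [[0.583, 0.234, 0.015], [0.549, -0.036, 0.015]]
stub,block [[ 0.454 -0.039  0.035]] [[0.506 0.259 0.026]]
bush [[ 0.58 -0.02  0.04]]
```

servo_tool([
  [[0.03, -0.035, 0, 0], [0.03, -0.035, 0, 0], [0.03, -0.035, 0, 0], [0.03, -0.035, 0, 0], [0.03, -0.035, 0, 0], [0.03, -0.035, 0, 0], [0.03, -0.035, 0, 0], [0.03, -0.035, 0, 0], [0.03, -0.035, 0, 0], [0.03, -0.035, 0, 0]],
], gripper=0.04)

```text
t: 1.15
ee_pos: [0.3478, -0.0937, 0.2054]
tcp_rot: [180.0, -0.0, 18.3]
force: [0.7, -0.8, 0.8]
finger_gap: 0.423
gripper_force: 0.0
```

servo_tool([
  [[0.03, -0.035, 0, 0], [0.03, -0.035, 0, 0], [0.03, -0.035, 0, 0], [0.03, -0.035, 0, 0], [0.03, -0.035, 0, 0], [0, 0, 0, 6.8], [0, 0, 0, 6.8], [0, 0, 0, 6.8], [0, 0, 0, 6.7], [0, 0, 0, 0]],
])

```text
t: 2.15
ee_pos: [0.4348, 0.1178, 0.2051]
tcp_rot: [180.0, 0.0, -8.8]
force: [0.2, 1.0, 0.3]
finger_gap: 0.429
gripper_force: 0.0
```

servo_tool([
  [[0, 0, 0.03, 0], [0, 0, 0.03, 0], [0, 0, 0.03, 0], [0, 0, 0.03, 0], [0, 0, 0.03, 0], [0, 0, 0.02, 0], [0, 0, 0.015, 0], [0, 0, 0.01, 0], [0, 0, 0.006, 0], [0, 0, 0, 0]],
])

```text
t: 3.15
ee_pos: [0.4347, 0.1176, 0.0039]
tcp_rot: [180.0, 0.1, -8.7]
force: [-0.6, 0.5, -0.2]
finger_gap: 0.425
gripper_force: 0.0
```

```bash
python3 - <<'E'
from h import *
print(ctrl.get_state()["ee_pos"])
for n in("top","scene"):
    cv2.imwrite(f"pics/{n}1.png",ctrl.camera(n)["image"])
a=cv2.imread("pics/top1.png")[170:320,130:400];b=cv2.imread("pics/scene1.png")[120:320,230:500]
cv2.imwrite("pics/c1.png",np.vstack([cv2.resize(a,(540,300)),cv2.resize(b,(405,300))[:, :] if 0 else cv2.copyMakeBorder(cv2.resize(b,(405,300)),0,0,0,135,0)]))
E
```

```text
[0.43465033 0.11761284 0.00394655]
```

View pics/c1.png

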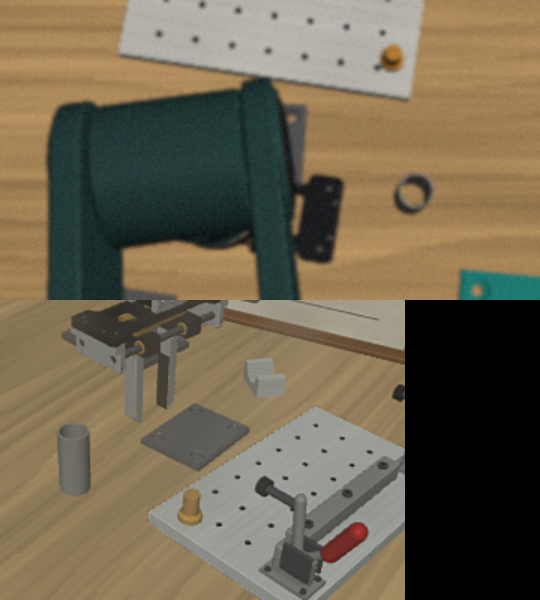

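The fingers (crop about (150,390)) stand behind the plate's near edge, clear of the stub and the block. Next I push it level along the jig's x.

servo_tool([
  [[0.006, 0, 0, 0], [0.006, 0, 0, 0], [0.006, 0, 0, 0], [0.005, 0, 0, 0], [0.004, 0, 0, 0], [0.004, 0, 0, 0], [0.004, 0, 0, 0], [0.004, 0, 0, 0], [0.003, 0, 0, 0], [0.002, 0, 0, 0]],
])

```text
t: 4.25
ee_pos: [0.4788, 0.1109, 0.0043]
tcp_rot: [180.0, 0.0, -8.8]
force: [-1.0, -0.4, 1.8]
finger_gap: 0.424
gripper_force: 0.8
```

servo_tool([
  [[0.001, 0, 0, 0], [0.001, 0, 0, 0], [0.001, 0, 0, 0], [0, 0, 0, 0], [0, 0, 0, 0], [0, 0, 0, 0], [0, 0, 0, 0], [0, 0, 0, 0], [0, 0, 0, 0], [0, 0, 0, 0]],
])

```text
t: 5.25
ee_pos: [0.4791, 0.1108, 0.0042]
tcp_rot: [180.0, 0.3, -8.8]
force: [-7.7, 0.5, 4.7]
finger_gap: 0.427
gripper_force: 3.7
```

servo_tool([
  [[0.0003, 0, -0.002, 0], [0.0003, 0, -0.002, 0], [0.0003, 0, -0.002, 0], [0.0003, 0, -0.002, 0], [0.0003, 0, -0.002, 0], [0.0003, 0, -0.002, 0], [0.0003, 0, -0.002, 0], [0.0004, 0, -0.002, 0], [0.0004, 0, -0.002, 0], [0.0005, 0, -0.002, 0]],
])

```text
t: 6.25
ee_pos: [0.481, 0.1104, 0.0227]
tcp_rot: [179.9, 0.5, -8.8]
force: [-6.8, 1.9, -0.1]
finger_gap: 0.428
gripper_force: 3.8
```

```bash
python3 - <<'E'
from h import *
c=ctrl.camera("scene")["image"][120:320,230:500]
cv2.imwrite("pics/s2.png",cv2.resize(c,(540,400)))
E
```

```text
(no output)
```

View pics/s2.png

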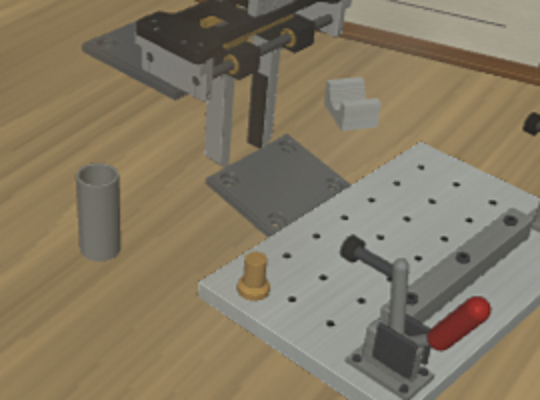

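The plate's right near corner shows at about (207,183) in the crop. I'll project where it should be, flat and tipped.

```bash
cat >> h.py <<'E'
X=np.array([.988,-.153]);Y=np.array([.153,.988]);O=np.array([.6483,.089])
def proj(c,p):
    p=np.atleast_2d(p).astype(float);w=np.c_[O+p[:,:1]*X+p[:,1:2]*Y,p[:,2]]
    return cv2.projectPoints(w,c["rvec"],c["tvec"],c["mtx"],None)[0].reshape(-1,2)
def tojig(w): 
    d=np.asarray(w)[...,:2]-O; return np.stack([d@X,d@Y],-1)
E
python3 - <<'E'
from h import *
c=ctrl.camera("scene")
print("state",tojig(ctrl.get_state()["ee_pos"]),ctrl.get_state()["force"])
for z in(.01,.02,.03):
    q=proj(c,[[-.162,-.05,z],[-.162,.05,z],[-.082,-.05,.01],[-.082,.05,.01]]);print(z,((q-[230,120])*2).round().tolist())
E
```

```text
state [-0.16855234 -0.00441137] [-8.5301144   1.28554422  0.76459343]
0.01 [[205.0, 190.0], [284.0, 145.0], [278.0, 233.0], [357.0, 183.0]]
0.02 [[205.0, 180.0], [285.0, 136.0], [278.0, 233.0], [357.0, 183.0]]
0.03 [[206.0, 170.0], [286.0, 126.0], [278.0, 233.0], [357.0, 183.0]]
```

```bash
python3 - <<'E'
from h import *
c=ctrl.camera("scene")["image"][170:245,310:410]
w=ctrl.camera("wrist")["image"]
cv2.imwrite("pics/s3.png",np.hstack([cv2.resize(c,(400,300),interpolation=cv2.INTER_CUBIC),cv2.resize(w,(400,300))]))
E
```

```text
(no output)
```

View pics/s3.png

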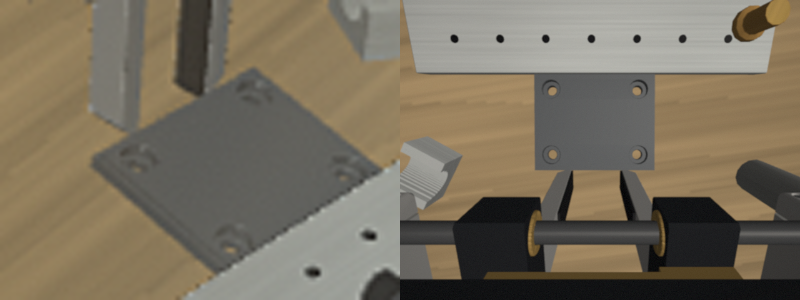

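The finger tips sit at the edge's upper lip: the near edge has risen only about 8 mm while the tips rose 18 mm, so they slipped. I'll back off, go lower, and press harder and lift more slowly.

servo_tool([
  [[-0.004, 0, 0, 0], [-0.004, 0, 0, 0], [0, 0, 0.005, 0], [0, 0, 0.006, 0], [0, 0, 0.006, 0], [0, 0, 0.003, 0], [0, 0, 0, 0], [0, 0, 0, 0], [0, 0, 0, 0], [0, 0, 0, 0]],
])

```text
t: 7.45
ee_pos: [0.4772, 0.1112, 0.0047]
tcp_rot: [-180.0, -0.0, -8.8]
force: [-0.0, 0.3, -0.4]
finger_gap: 0.427
gripper_force: 0.0
```

servo_tool([
  [[0, 0, 0.001, 0], [0, 0, 0.001, 0], [0.001, 0, 0, 0], [0.001, 0, 0, 0], [0.001, 0, 0, 0], [0.001, 0, 0, 0], [0.001, 0, -0.0005, 0], [0.001, 0, -0.0005, 0], [0, 0, -0.0005, 0], [0, 0, -0.0005, 0]],
])

```text
t: 8.45
ee_pos: [0.479, 0.1109, 0.0026]
tcp_rot: [180.0, 0.5, -8.8]
force: [-5.7, 1.4, -1.9]
finger_gap: 0.428
gripper_force: 3.3
```

servo_tool([
  [[0.001, 0, 0, 0], [0.001, 0, 0, 0], [0, 0, -0.001, 0], [0, 0, -0.001, 0], [0, 0, -0.001, 0], [0.0001, 0, -0.001, 0], [0.0001, 0, -0.001, 0], [0.0001, 0, -0.001, 0], [0.0002, 0, -0.001, 0], [0.0002, 0, -0.001, 0]],
])

```text
t: 9.45
ee_pos: [0.4793, 0.1108, 0.0095]
tcp_rot: [179.9, 0.8, -8.8]
force: [-11.3, 3.3, -0.3]
finger_gap: 0.421
gripper_force: 5.2
```

```bash
python3 - <<'E'
from h import *
s=ctrl.get_state();print(tojig(s["ee_pos"]),s["ee_pos"],s["force"])
c=ctrl.camera("scene")["image"][170:245,310:410]
w=ctrl.camera("wrist")["image"][100:300,160:460]
cv2.imwrite("pics/s4.png",np.hstack([cv2.resize(c,(400,300),interpolation=cv2.INTER_CUBIC),cv2.resize(w,(400,300))]))
E
```

```text
[-0.17032667 -0.00437214] [0.47927276 0.11075003 0.00953678] [-11.2988135    3.2577761   -0.29665096]
```

View pics/s4.png

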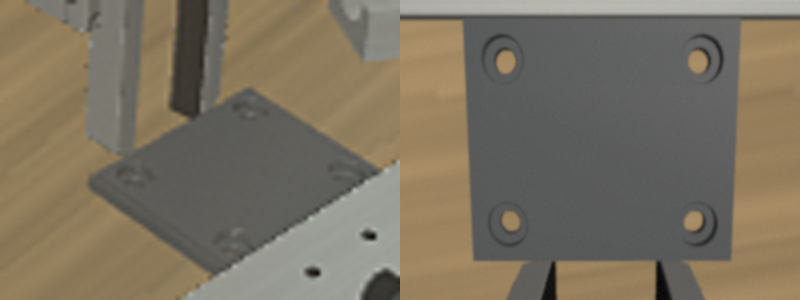

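The plate is flat again: its near corner is at (90,182) in the crop, which gives z ≈ 10 mm. The tips slid up past the lip's lower corner, 2 mm up, so they need to start right on the bench.

servo_tool([
  [[-0.004, 0, 0, 0], [-0.004, 0, 0, 0], [-0.002, 0, 0, 0], [0, 0, 0.003, 0], [0, 0, 0.003, 0], [0, 0, 0.003, 0], [0, 0, 0, 0], [0, 0, 0, 0], [0, 0, 0, 0], [0, 0, 0, 0]],
])

```text
t: 10.55
ee_pos: [0.4758, 0.1114, 0.0036]
tcp_rot: [180.0, -0.0, -8.8]
force: [-0.4, -0.5, 0.4]
finger_gap: 0.424
gripper_force: 0.0
```

servo_tool([
  [[0, 0, 0.001, 0], [0, 0, 0.001, 0], [0, 0, 0.0012, 0], [0.001, 0, 0, 0], [0.001, 0, 0, 0], [0.001, 0, 0, 0], [0.001, 0, 0, 0], [0.001, 0, 0, 0], [0.001, 0, 0, 0], [0.001, 0, 0, 0]],
])

```text
t: 11.55
ee_pos: [0.479, 0.1109, 0.0003]
tcp_rot: [180.0, 0.5, -8.8]
force: [-11.7, 1.6, 11.9]
finger_gap: 0.428
gripper_force: 7.2
```

servo_tool([
  [[0, 0, -0.001, 0], [0, 0, -0.001, 0], [0, 0, -0.001, 0], [0, 0, -0.001, 0], [0, 0, -0.001, 0], [0.0001, 0, -0.001, 0], [0.0001, 0, -0.001, 0], [0.0001, 0, -0.001, 0], [0.0002, 0, -0.001, 0], [0.0002, 0, -0.001, 0]],
])

```text
t: 12.55
ee_pos: [0.4791, 0.1109, 0.0079]
tcp_rot: [180.0, 0.6, -8.8]
force: [-6.1, 3.0, -2.0]
finger_gap: 0.424
gripper_force: 3.5
```

```bash
cat > st.py <<'E'
from h import *
# near-edge corner height: darkest-plate leftmost pixel in the scene view
s=ctrl.get_state();print(tojig(s["ee_pos"]).round(4),s["ee_pos"][2].round(4),"F jig",(s["force"][:2]@X).round(1),s["force"][2].round(1))
c=ctrl.camera("scene");im=c["image"].astype(int);g=im.max(2);sat=g-im.min(2)
m=((sat<14)&(g>30)&(g<110))[185:240,325:400]
k=cv2.findContours(m.astype(np.uint8),0,1)[0];k=max(k,key=cv2.contourArea).reshape(-1,2)+[325,185]
print("leftmost",k[k[:,0].argmin()],"topmost",k[k[:,1].argmin()])
for z in(.01,.02,.03): print(z,proj(c,[[-.162,-.05,z],[-.162,.05,z]]).round(1).tolist())
E
python3 st.py
```

```text
[-0.1705 -0.0043] 0.0079 F jig -6.5 -2.0
leftmost [333 214] topmost [341 185]
0.01 [[332.5, 214.9], [372.2, 192.6]]
0.02 [[332.7, 209.9], [372.7, 187.8]]
0.03 [[332.9, 204.8], [373.1, 182.9]]
```

```bash
cat > st.py <<'E'
from h import *
s=ctrl.get_state();print(tojig(s["ee_pos"]).round(4),s["ee_pos"][2].round(4),"F jig",(s["force"][:2]@X).round(1),s["force"][2].round(1))
c=ctrl.camera("scene");im=c["image"].astype(int);sat=im.max(2)-im.min(2)
# left near corner of plate: first unsaturated row in columns right of the fingers
for x in(366,368,370,372,374,376): print(x,160+int(np.argmax(sat[160:230,x]<18)),end="; ")
print([ (z,proj(c,[[-.080-(.080**2-(z-.01)**2)**.5,.05,z]]).round(1).tolist()[0]) for z in(.01,.02,.03,.04,.05,.07)])
E
python3 st.py
```

```text
[-0.1705 -0.0043] 0.008 F jig -7.1 -0.8
366 160; 368 194; 370 193; 372 192; 374 193; 376 194; [(0.01, [373.1, 193.0]), (0.02, [373.8, 188.4]), (0.03, [375.1, 183.9]), (0.04, [377.1, 179.7]), (0.05, [379.8, 175.8]), (0.07, [388.4, 169.1])]
```

servo_tool([
  [[-0.004, 0, 0, 0], [-0.003, 0, 0, 0], [0, 0, 0.003, 0], [0, 0, 0.003, 0], [0, 0, 0.0015, 0], [0, 0, 0, 0], [0, 0, 0, 0], [0, 0, 0, 0], [0, 0, 0, 0], [0, 0, 0, 0]],
])

```text
t: 13.65
ee_pos: [0.4765, 0.1114, 0.0028]
tcp_rot: [180.0, -0.0, -8.8]
force: [-0.0, -0.1, -0.1]
finger_gap: 0.425
gripper_force: 0.0
```

servo_tool([
  [[0.001, 0, 0.001, 0], [0.001, 0, 0.001, 0], [0.001, 0, 0, 0], [0.001, 0, -0.0003, 0], [0.001, 0, -0.0003, 0], [0.001, 0, -0.0003, 0], [0.001, 0, -0.0003, 0], [0.001, 0, -0.0003, 0], [0.001, 0, -0.0003, 0], [0, 0, 0, 0]],
])

```text
t: 14.65
ee_pos: [0.479, 0.1108, 0.0006]
tcp_rot: [179.9, 0.8, -8.8]
force: [-13.1, 2.7, 3.9]
finger_gap: 0.425
gripper_force: 6.4
```

Normal force is about 13 N with the tips low. Next I lift while pushing further in.

servo_tool([
  [[0.0006, 0, -0.0015, 0], [0.0006, 0, -0.0015, 0], [0.0003, 0, -0.0015, 0], [0.0003, 0, -0.0015, 0], [0.0003, 0, -0.0015, 0], [0.0003, 0, -0.0015, 0], [0.0003, 0, -0.0015, 0], [0.0003, 0, -0.0015, 0], [0.0003, 0, -0.0015, 0], [0.0003, 0, -0.0015, 0]],
])

```text
t: 15.65
ee_pos: [0.4798, 0.1106, 0.0137]
tcp_rot: [179.9, 1.2, -8.7]
force: [-15.4, 3.8, 0.3]
finger_gap: 0.423
gripper_force: 7.7
```

```bash
python3 st.py
```

```text
[-0.1698 -0.0044] 0.0137 F jig -15.8 0.3
366 160; 368 192; 370 191; 372 190; 374 191; 376 192; [(0.01, [373.1, 193.0]), (0.02, [373.8, 188.4]), (0.03, [375.1, 183.9]), (0.04, [377.1, 179.7]), (0.05, [379.8, 175.8]), (0.07, [388.4, 169.1])]
```

```bash
python3 - <<'E'
from h import *
c=ctrl.camera("scene")["image"][175:235,320:400]
w=ctrl.camera("wrist");print(cv2.Rodrigues(w["rvec"])[0].round(2).tolist())
w=w["image"][230:320,240:360]
cv2.imwrite("pics/s5.png",np.hstack([cv2.resize(c,(400,300),interpolation=cv2.INTER_CUBIC),cv2.resize(w,(400,300),interpolation=cv2.INTER_CUBIC)]))
c=ctrl.camera("scene")
for y in(-.024,-.036): print(((proj(c,[[-.1698+.008,y,.0137],[-.1698-.008,y,.0137]])-[320,175])*5).round().tolist())
E
```

```text
[[-0.15, -0.99, 0.0], [-0.95, 0.15, 0.27], [-0.26, 0.04, -0.96]]
[[118.0, 160.0], [84.0, 140.0]]
[[93.0, 174.0], [59.0, 154.0]]
```

View pics/s5.png

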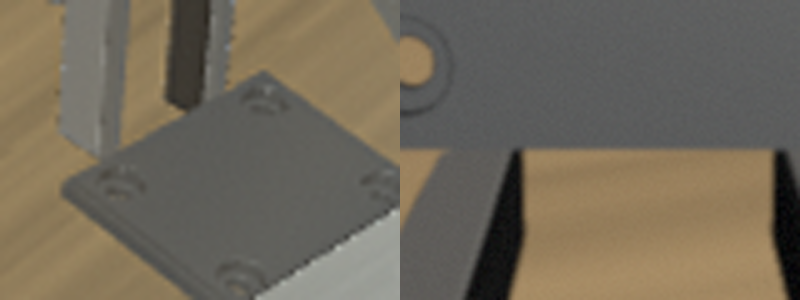

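The finger tips end at the plate's near edge, with contact at the lip's top. The plate's left near corner has risen to row 190, about 4 mm of lift. A level push is now above the far edge's reaction point, so I push harder level and see whether the plate climbs.

servo_tool([
  [[0.0007, 0, 0, 0], [0.0007, 0, 0, 0], [0.0007, 0, 0, 0], [0.0007, 0, 0, 0], [0.0007, 0, 0, 0], [0, 0, 0, 0], [0, 0, 0, 0], [0, 0, 0, 0], [0, 0, 0, 0], [0, 0, 0, 0]],
])

```text
t: 16.85
ee_pos: [0.4797, 0.1106, 0.0123]
tcp_rot: [179.9, 1.7, -8.7]
force: [-19.8, 4.6, 0.1]
finger_gap: 0.426
gripper_force: 10.4
```

```bash
python3 st.py
```

```text
[-0.1699 -0.0044] 0.0123 F jig -20.2 0.1
366 160; 368 160; 370 191; 372 190; 374 191; 376 193; [(0.01, [373.1, 193.0]), (0.02, [373.8, 188.4]), (0.03, [375.1, 183.9]), (0.04, [377.1, 179.7]), (0.05, [379.8, 175.8]), (0.07, [388.4, 169.1])]
```

servo_tool([
  [[0.0002, 0, -0.001, 0], [0.0002, 0, -0.001, 0], [0.0002, 0, -0.001, 0], [0.0002, 0, -0.001, 0], [0.0002, 0, -0.001, 0], [0.0003, 0, -0.001, 0], [0.0003, 0, -0.001, 0], [0.0003, 0, -0.001, 0], [0.0003, 0, -0.001, 0], [0.0003, 0, -0.001, 0]],
])

```text
t: 17.9
ee_pos: [0.4816, 0.1104, 0.0227]
tcp_rot: [179.9, 1.7, -8.7]
force: [-23.3, 4.6, 4.0]
finger_gap: 0.423
gripper_force: 11.7
```

```bash
python3 st.py
```

```text
[-0.168  -0.0044] 0.0227 F jig -23.7 4.0
366 160; 368 160; 370 187; 372 186; 374 186; 376 188; [(0.01, [373.1, 193.0]), (0.02, [373.8, 188.4]), (0.03, [375.1, 183.9]), (0.04, [377.1, 179.7]), (0.05, [379.8, 175.8]), (0.07, [388.4, 169.1])]
```

It is working: the corner has risen to row 186, about 13 mm of lift, and the plate now pushes up on the fingers. I continue along the arc.

servo_tool([
  [[0.0004, 0, -0.002, 0], [0.0004, 0, -0.002, 0], [0.0005, 0, -0.002, 0], [0.0005, 0, -0.002, 0], [0.0006, 0, -0.002, 0], [0.0006, 0, -0.002, 0], [0.0007, 0, -0.002, 0], [0.0007, 0, -0.002, 0], [0.0008, 0, -0.002, 0], [0.0009, 0, -0.002, 0]],
])

```text
t: 18.95
ee_pos: [0.4926, 0.1087, 0.0463]
tcp_rot: [179.9, 1.1, -8.7]
force: [-18.5, 3.0, 11.4]
finger_gap: 0.426
gripper_force: 9.4
```

```bash
python3 st.py
```

```text
[-0.1569 -0.0043] 0.0463 F jig -18.7 11.4
366 160; 368 160; 370 160; 372 160; 374 180; 376 179; [(0.01, [373.1, 193.0]), (0.02, [373.8, 188.4]), (0.03, [375.1, 183.9]), (0.04, [377.1, 179.7]), (0.05, [379.8, 175.8]), (0.07, [388.4, 169.1])]
```

servo_tool([
  [[0.0015, 0, -0.002, 0], [0.0015, 0, -0.002, 0], [0.002, 0, -0.002, 0], [0.002, 0, -0.002, 0], [0.002, 0, -0.002, 0], [0.0025, 0, -0.002, 0], [0.0025, 0, -0.002, 0], [0.003, 0, -0.002, 0], [0.003, 0, -0.001, 0], [0.003, 0, -0.001, 0]],
])

```text
t: 20.0
ee_pos: [0.5227, 0.1046, 0.0704]
tcp_rot: [-180.0, 0.0, -8.7]
force: [-12.7, 0.5, 22.3]
finger_gap: 0.43
gripper_force: 12.3
```

```bash
python3 st.py; python3 - <<'E'
from h import *
c=ctrl.camera("scene")["image"][130:255,290:410]
w=ctrl.camera("wrist")["image"]
cv2.imwrite("pics/s6.png",np.hstack([cv2.resize(c,(384,400),interpolation=cv2.INTER_CUBIC),cv2.resize(w,(400,400))]))
E
```

```text
[-0.1265 -0.0038] 0.0704 F jig -12.6 22.3
366 160; 368 186; 370 185; 372 184; 374 183; 376 161; [(0.01, [373.1, 193.0]), (0.02, [373.8, 188.4]), (0.03, [375.1, 183.9]), (0.04, [377.1, 179.7]), (0.05, [379.8, 175.8]), (0.07, [388.4, 169.1])]
```

View pics/s6.png

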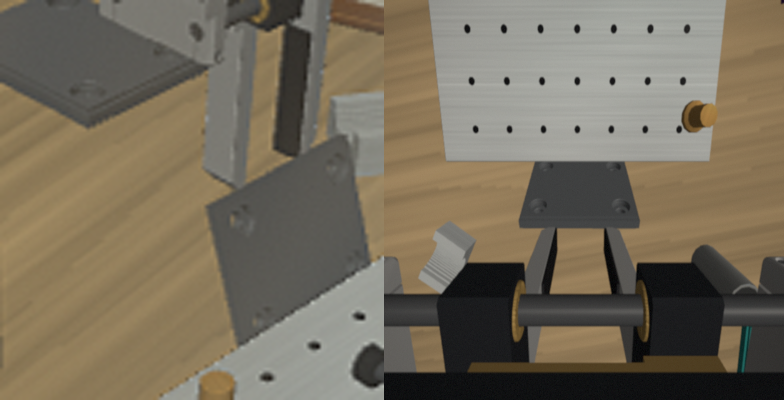

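The plate leans at about 60° with its top edge at the finger tips. It is square to the jig, with its far edge still down at the jig's near edge. Pushing on, mostly level.

servo_tool([
  [[0.002, 0, -0.0015, 0], [0.002, 0, -0.0015, 0], [0.002, 0, -0.0015, 0], [0.0025, 0, -0.001, 0], [0.0025, 0, -0.001, 0], [0.0025, 0, -0.001, 0], [0.003, 0, -0.0005, 0], [0.003, 0, -0.0005, 0], [0.003, 0, 0, 0], [0.003, 0, 0, 0]],
])

```text
t: 21.15
ee_pos: [0.5513, 0.1001, 0.0773]
tcp_rot: [-179.9, -0.4, -8.8]
force: [-2.7, -0.0, 9.1]
finger_gap: 0.427
gripper_force: 5.6
```

servo_tool([
  [[0.003, 0, 0, 0], [0.003, 0, 0, 0], [0.003, 0, 0, 0], [0.003, 0, 0, 0], [0.003, 0, 0, 0], [0.003, 0, 0, 0], [0.003, 0, 0, 0], [0.003, 0, 0, 0], [0.003, 0, 0, 0], [0.003, 0, 0, 0]],
])

```text
t: 22.15
ee_pos: [0.5777, 0.0954, 0.0729]
tcp_rot: [180.0, 0.1, -8.8]
force: [-0.4, -0.5, 0.6]
finger_gap: 0.425
gripper_force: 0.0
```

```bash
python3 - <<'E'
from h import *
c=ctrl.camera("scene")["image"][130:330,290:530]
w=ctrl.camera("wrist")["image"]
cv2.imwrite("pics/s7.png",np.hstack([cv2.resize(c,(400,333),interpolation=cv2.INTER_CUBIC),cv2.resize(w,(400,333))]))
E
```

```text
(no output)
```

View pics/s7.png

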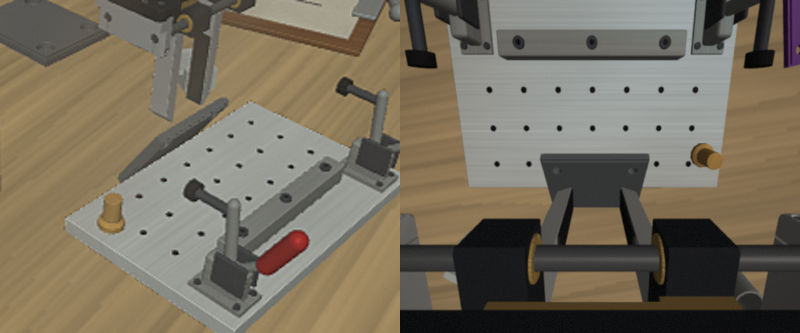

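The plate has gone past upright and is falling onto the jig plate. Backing off at height and letting it settle.

servo_tool([
  [[0, 0, 0, 0], [0, 0, 0, 0], [0, 0, 0, 0], [0, 0, 0, 0], [-0.01, 0, 0, 0], [-0.01, 0, 0, 0], [-0.01, 0, 0, 0], [-0.01, 0, 0, 0], [-0.01, 0, 0, 0], [-0.005, 0, 0, 0]],
])

```text
t: 23.25
ee_pos: [0.5228, 0.1042, 0.0742]
tcp_rot: [180.0, 0.0, -8.8]
force: [-0.9, -0.0, -0.6]
finger_gap: 0.426
gripper_force: 0.0
```

```bash
python3 - <<'E'
from h import *
print(tojig(ctrl.get_state()["ee_pos"]))
w=ctrl.camera("wrist");im=w["image"].astype(int);g=im.max(2);sat=g-im.min(2)
m=((sat<25)&(g>40)&(g<110)).astype(np.uint8)
m=cv2.morphologyEx(m,cv2.MORPH_OPEN,np.ones((5,5)))
for k in cv2.findContours(m,0,1)[0]:
    if cv2.contourArea(k)>1500:
        P=ray(w,k.reshape(-1,2),.025);J=tojig(P);r=cv2.minAreaRect((J*1000).astype(np.float32));print(cv2.contourArea(k),cv2.boundingRect(k),[np.round(a,1).tolist() for a in r])
c=ctrl.camera("scene")["image"][130:330,290:530]
cv2.imwrite("pics/s8.png",np.hstack([cv2.resize(c,(400,333),interpolation=cv2.INTER_CUBIC),cv2.resize(w["image"],(400,333))]))
E
```

```text
[-0.12633728 -0.00414934]
6237.5 (541, 357, 99, 90) [[-238.0, -215.3], [79.0, 84.4], 1.4]
7924.0 (214, 356, 202, 79) [[-232.6, -5.9], [67.6, 148.9], 0.0]
5339.0 (0, 356, 88, 91) [[-238.9, 198.2], [63.2, 93.0], 77.8]
4714.5 (490, 290, 150, 63) [[-175.4, -184.2], [116.3, 42.8], 81.5]
1985.5 (356, 272, 48, 82) [[-164.7, -53.5], [69.0, 22.6], 16.6]
2027.0 (225, 272, 49, 82) [[-164.6, 42.8], [22.5, 69.2], 72.5]
19098.0 (232, 114, 161, 125) [[-72.0, -4.1], [77.8, 98.6], 0.1]
```

View pics/s8.png

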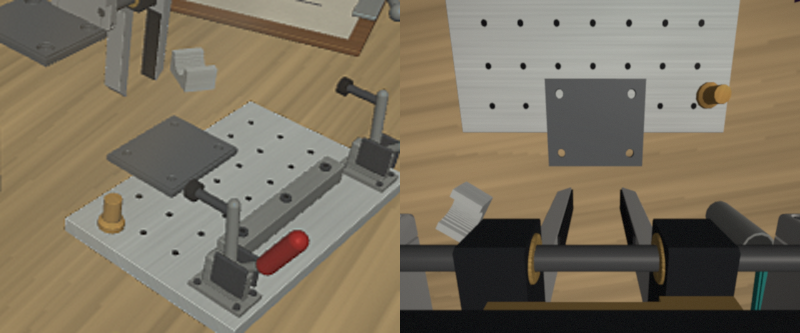

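The plate lies flat and counterbored face down on the jig. Its centre is at jig x ≈ -72 mm, y ≈ -4 mm, and it is square. Next I go down behind its overhanging edge and push it to the fence.

servo_tool([
  [[-0.008, 0, 0, 0], [-0.006, 0, 0, 0], [0, 0, 0.01, 0], [0, 0, 0.01, 0], [0, 0, 0.01, 0], [0, 0, 0.01, 0], [0, 0, 0.01, 0], [0, 0, 0.0047, 0], [0, 0, 0, 0], [0, 0, 0, 0]],
])

```text
t: 24.35
ee_pos: [0.5104, 0.1061, 0.0194]
tcp_rot: [180.0, -0.0, -8.8]
force: [0.3, -0.5, -0.5]
finger_gap: 0.426
gripper_force: 0.0
```

servo_tool([
  [[0.006, 0, 0, 0], [0.006, 0, 0, 0], [0.006, 0, 0, 0], [0.006, 0, 0, 0], [0.005, 0, 0, 0], [0.005, 0, 0, 0], [0.005, 0, 0, 0], [0.005, 0, 0, 0], [0.005, 0, 0, 0], [0.005, 0, 0, 0]],
])

```text
t: 25.35
ee_pos: [0.5639, 0.0978, 0.0193]
tcp_rot: [180.0, 0.0, -8.8]
force: [-2.2, 0.8, 1.2]
finger_gap: 0.423
gripper_force: 0.9
```

servo_tool([
  [[0.004, 0, 0, 0], [0.004, 0, 0, 0], [0.004, 0, 0, 0], [0.004, 0, 0, 0], [0.004, 0, 0, 0], [0.004, 0, 0, 0], [0.003, 0, 0, 0], [0.002, 0, 0, 0], [0.001, 0, 0, 0], [0.001, 0, 0, 0]],
])

```text
t: 26.35
ee_pos: [0.5942, 0.0931, 0.0194]
tcp_rot: [180.0, 0.0, -8.8]
force: [-1.4, 0.6, 1.1]
finger_gap: 0.426
gripper_force: 0.8
```

servo_tool([
  [[0.001, 0, 0, 0], [0.001, 0, 0, 0], [0.001, 0, 0, 0], [0.001, 0, 0, 0], [0.001, 0, 0, 0], [0.001, 0, 0, 0], [0, 0, 0, 0], [0, 0, 0, 0], [0, 0, 0, 0], [0, 0, 0, 0]],
])

```text
t: 27.35
ee_pos: [0.5977, 0.0926, 0.0193]
tcp_rot: [180.0, 0.3, -8.8]
force: [-8.3, 1.8, 5.6]
finger_gap: 0.424
gripper_force: 3.9
```

The plate is stopped at 8 N, with the tool at jig x ≈ -50.5 mm; the same 2.5 mm offset showed up at the jig step. Backing off and checking.

servo_tool([
  [[-0.004, 0, 0, 0], [-0.006, 0, 0, 0], [-0.01, 0, 0, 0], [-0.01, 0, 0, 0], [-0.01, 0, -0.01, 0], [-0.01, 0, -0.02, 0], [-0.01, 0, -0.02, 0], [0, 0, -0.02, 0], [0, 0, 0, 0], [0, 0, 0, 0]],
])

```text
t: 28.35
ee_pos: [0.5409, 0.1015, 0.0901]
tcp_rot: [-180.0, -0.1, -8.8]
force: [-0.0, 0.4, 0.1]
finger_gap: 0.423
gripper_force: 0.0
```

```bash
python3 - <<'E'
from h import *
w=ctrl.camera("wrist");im=w["image"].astype(int);g=im.max(2);sat=g-im.min(2)
m=((sat<25)&(g>40)&(g<110)).astype(np.uint8)
m=cv2.morphologyEx(m,cv2.MORPH_OPEN,np.ones((5,5)))
for k in cv2.findContours(m,0,1)[0]:
    if cv2.contourArea(k)>1500:
        J=tojig(ray(w,k.reshape(-1,2),.025));r=cv2.minAreaRect((J*1000).astype(np.float32));print(cv2.contourArea(k),cv2.boundingRect(k),[np.round(a,1).tolist() for a in r])
c=ctrl.camera("scene")["image"][130:330,290:530]
cv2.imwrite("pics/s9.png",np.hstack([cv2.resize(c,(400,333),interpolation=cv2.INTER_CUBIC),cv2.resize(w["image"],(400,333))]))
E
```

```text
6156.5 (541, 357, 99, 89) [[-232.1, -229.5], [82.2, 91.8], 0.0]
5270.5 (0, 357, 87, 90) [[-233.6, 212.8], [66.8, 97.9], 77.9]
7850.0 (214, 356, 202, 80) [[-226.4, -5.9], [73.1, 159.0], 0.5]
1529.5 (599, 308, 41, 45) [[-168.3, -239.8], [36.8, 32.1], 0.0]
1987.0 (356, 272, 48, 82) [[-153.8, -56.7], [73.4, 24.2], 16.5]
2040.0 (225, 271, 49, 83) [[-153.1, 45.8], [25.0, 73.4], 73.9]
20286.0 (232, 22, 163, 136) [[0.0, -4.5], [80.9, 100.1], 0.0]
2056.5 (164, 0, 143, 21) [[46.9, 43.2], [10.8, 86.7], 0.1]
```

View pics/s9.png

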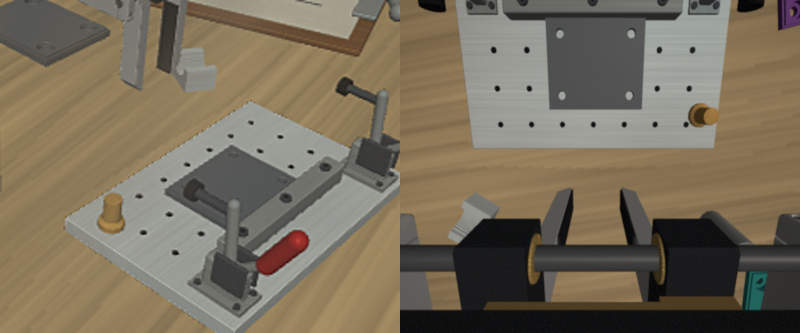

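The plate lies against the fence at jig x ≈ 0, y ≈ -4.5 mm and square to it. The bush and block stand where they were, and the robot is clear.

```bash
python3 -c "from rig import ctrl;print(ctrl.sign_off())"
```

```text
the job is handed in; nothing more can be done
None
```

The plate was tipped over and lies counterbored face down, square and flat against the back fence (jig x ≈ 0 mm, y ≈ -4.5 mm), and the job was handed in at about 28 s of the 64 s allowed. The sign-off gave no verdict, so these figures are my own camera measurements. I did not re-measure the bush, block or stub afterwards: the bush and block looked unmoved in the final picture, and the tool never came near the stub.

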